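# Balance the tool chest lid

### The job

The spring-balanced lid of the red tool chest needs holding while I fit its stay. Take the spirit level off the lid and set it down on the bench clear of the chest, let go of it, then raise the lid by its steel bar a few degrees past its balance point and ease it back to a few degrees below that point, keeping it in hand so that it neither flies open nor slams. Finish while still holding the bar there, with the lid still; leave the other things on the bench alone.

Things in the scene. Friction and masses are not known exactly. Their poses are not given: they have to be found in the camera images.
- chest: Red steel tool chest fixed to the bench, 200 mm deep (its x) by 280 mm wide (its y) by 100 mm high, closed by a flat red lid 12 mm thick whose upper face is 112 mm above the bench. Origin at the centre of its underside; its front (the side of the bar) faces its own -x, roughly towards the robot.
- hinge (a point): Middle of the lid's hinge line, along the chest's y at its back edge: 100 mm behind the chest's centre (its +x), 106 mm above the bench. With the lid at angle a, the bar's axis is 106 + 250 sin(a) mm above the bench and 250 cos(a) mm in front of the hinge.
- lid (a joint): Opening angle of the lid in rad: 0 shut and level, growing as the front rises, stop at 1.4. Balance point at 0.75 (43 degrees): below it the lid sinks shut by itself, above it the spring carries it open. It takes about 1 N upward at the bar when shut, less near the balance point. The hinge has almost no friction: the lid stays nowhere by itself.
- bar (a point): Round steel bar, 12 mm thick and 140 mm long, along the front of the lid, parallel to the hinge; arms at its two ends hold it 50 mm off the lid's front edge, with 128 mm free between them. Origin at its middle, 250 mm from the hinge line. It turns with the lid: x axis towards the hinge, y along the bar. A gripper pointing down can pinch it front and back; it can turn between the pads.
- level: Aluminium spirit level standing on edge on the lid, roughly across the chest's width: 230 mm long (its x), 28 mm thick (its y), 48 mm high, about 0.35 kg. Origin at the centre of its underside.
- bottle: Closed white plastic bottle, 56 mm in diameter, 150 mm high, standing on the bench to the side of the chest; origin at the centre of its underside. To be left alone.
- tape: Grey roll, 100 mm across and 45 mm high, lying flat on the bench to the side of the chest; origin at the centre of its underside. To be left alone.
- sockets: Black tray of steel sockets, 90 by 160 mm, 38 mm high, on the bench to the side of the chest; origin at the centre of its underside. To be left alone.
Not all that is in view belongs to the job. Of the things that look like the level, the larger one is meant.

How it is judged (in metres and radians):
On the way, in this order (a step that is already met when the one before it is completed fails the run):
1. the level stands or lies on the bench clear of the chest, let go and at rest (height (world z) of level below 0.03 m and contact force between level and the fingers below 0.1 N and contact force between level and chest below 0.1 N and linear speed of level below 0.03 m/s), for 0.2 s.
2. the lid is raised past its balance point (value of joint lid above 0.78 rad and contact force between lid_c1 and the fingers above 0.1 N), for 0.1 s.
At the end, for the whole second after the job is handed in: The fingers hold the bar with the lid still between 0.57 and 0.735 rad (1 to 10 degrees below its balance point at 0.75 rad); the level rests on the bench, touching neither the chest nor the robot (all of step 1 and value of joint lid between 0.57 and 0.735 rad and velocity of joint lid between -0.05 and 0.05 rad/s and contact force between lid_c1 and the fingers above 0.1 N and contact force between level and the arm below 0.1 N); the arm keeps its last pose, push and grip.
It fails at once if the lid flies open (beyond 1.2 rad) (value of joint lid above 1.2 rad).
It fails at once if the lid slams (sinks faster than 1.5 rad/s) (velocity of joint lid below -1.5 rad/s).
It fails at once if the level is dropped (falls free at over 0.8 m/s) (linear speed of level above 0.8 m/s and contact force between level and the fingers below 0.05 N).
It fails at once if a bystander is moved more than 20 mm (distance of any of bottle, tape, sockets from where it was at the start of the episode above 0.02 m).
It also fails if it takes over 64 s, if anything falls off the work surface, if the arm or the gripper's body presses on something with over 40 N, if the wrist force passes 120 N, or if a joint passes its speed limit or range.

### The arm

A 6-joint arm with a two-finger parallel gripper is mounted at the origin on the work surface. World frame = base frame: x ahead of the robot, y to its left, z up, the work surface at z = 0. Lengths are in mm, angles in rad, forces in N, time in s.
With the tool pointing down it reaches from about 350 to 775 mm from the base axis. Payload 7.3 kg.
Tool frame: the origin (TCP) lies on the centre line of the jaws, within the pads' length; the fingertips stand 17 mm ahead of it and the grasp point (between the pads) lies 2 mm behind it; z points along the fingers, y is the line along which they close (so a half turn about z gives the same grasp; the last joint's range is limited). The gripper opens to 92 mm and grips with 3 to 60 N. Pads are 19 mm wide; open, the fingers measure 130 mm over their backs; the gripper's body (75 mm by 190 mm) begins 47 mm behind the grasp point.
Start: joints at [1.17, 0.342, 1.524, -0, 1.275, -0.146], TCP at [132.311, 508.072, 243.741] pointing down, gripper open.
Joint ranges: [-2.53, 2.53], [-0.77, 2.02], [0.04, 2.7], [-1, 4.14], [0.28, 2.66], [-3.11, 3.11]. Speed limits (rad/s): [2.57, 2.57, 3.14, 3.14, 3.14, 3.14].

### API

Orientations are given as a unit quaternion [w, x, y, z].
In Python, from cell import r gives the robot as it stands.
- The arm moves only by the shell command python3 -m inch 'ROWS' [FORCE]. ROWS is JSON, a list of rows, each an object with "fingers": the opening, from 0 (shut) to 1 (fully open); "linear": the shift along the tool's x, y, z in units of 25 mm (1.0 is 25 mm), a list of three; "roll": the turn about the tool's z in rad. In form: [{"fingers": fingers, "linear": [dx, dy, dz], "roll": roll}, ...]. A call has 1 to 10 rows; each row is the pose to reach, as a shift and turn from the pose commanded when the call began, along the tool's axes at that moment; what a row does not reach only later rows make up. A row lasts 1/10 s, in which the tool goes at most 50 mm and 8.59 degrees, less where a joint would pass 70% of its speed; a pose out of reach is approached as far as the arm can. A call with a gripper value outside its range is refused whole. The fingers move at their own pace and stop on an object; FORCE is the grip in N (left out, the last holds). Time passes only in rows, so rows that repeat a pose let the fingers close. It gives the time, the measured TCP pose, the force, the opening and the grip force at its end, in the units of the state.
- r.get_obs(): the state, without advancing time (a new reading comes with each control period).
- r.snapshot(name): name is "side" or "top" or "wrist"; returns a dict with "image" (384x512x3 uint8, blue, green, red), "vertical_fov" (degrees; the focal length in pixels is half the picture's height over the tangent of half this angle, whatever the lens; pixels are square), "cx", "cy" (the principal point, pixels), "position" and "orientation" of the camera in the world. Camera axes: x right, y down, z forward; pixel columns grow to the right and rows downward; lengths in mm; the calibration is good to about 2 mm. A picture is of the moment at which its call begins. There is no depth.
- r.close_job(): hands the job in; it is judged then, once.
The state is a dict: "time_s": time; "q": joint angles; "dq": joint speeds; "effort": joint torques, N m; "ee_pos": TCP position; "tool_rot": TCP orientation; "force": force on the tool from outside, world axes, zero at the start; "wrist_torque": the same for the moment, N m; "gripper_width": finger opening in mm; "grasp_force": force on a finger pad.
Only numpy, scipy, OpenCV 4.12 (cv2) and the standard library are available. Lean on these libraries where they do the work, as an engineer would, in place of code of your own. Each camera call takes 0.05 s, during which the arm holds its last target. There are 200 camera calls.

## Working session

There is one attempt and no reset: what is moved stays moved. The work goes in short steps, Python scripts to look and compute and a shell command to move; the robot and the scene stay as the last step left them, time stands still between calls to the robot, and variables do not carry over. Pictures are saved under pics/ and viewed, at most 10 in all, crops included, and the job is handed in when it is done.

```bash
ls; mkdir -p pics; python3 - <<'E'
from cell import r
import cv2,json
o=r.get_obs();print(o)
for n in("top","side"):
    s=r.snapshot(n);cv2.imwrite(f"pics/{n}0.png",s["image"])
    print(n,{k:v for k,v in s.items() if k!="image"})
E
```

```text
pics
{'time_s': 0.0, 'q': array([ 1.16999587e+00,  3.42719729e-01,  1.52507918e+00, -9.28327186e-06,
        1.27535530e+00, -1.45993263e-01]), 'dq': array([-0.00165691,  0.0011596 , -0.00060035,  0.0006549 ,  0.00189259,
        0.00019147]), 'effort': array([ 1.46714825e-03, -4.31227648e+01, -2.44226611e+01,  7.17929564e-02,
        5.58107521e-02, -1.08032889e-04]), 'ee_pos': array([132.15190947, 507.68493301, 243.02479004]), 'tool_rot': array([-2.06537617e-04,  1.27057832e-01,  9.91895003e-01, -7.52975416e-04]), 'force': array([ 0.80033538, -0.51738405, -0.51858805]), 'wrist_torque': array([-0.01003079, -0.01877657, -0.06472811]), 'grasp_force': 0.0, 'gripper_width': 91.42089802525803}
top {'vertical_fov': 56.03877283511037, 'cx': 250.2088072149088, 'cy': 186.3941085064706, 'position': array([ 5.11903948e+02, -9.64705153e-01,  1.14007530e+03]), 'orientation': array([-0.03269065,  0.71382988, -0.69869524,  0.03468695])}
side {'vertical_fov': 55.4395018709287, 'cx': 254.0692780930088, 'cy': 195.96129743302535, 'position': array([ 127.87603743, -796.38646217,  809.12627429]), 'orientation': array([-0.41407866,  0.87154908, -0.23188921,  0.1231603 ])}
```

View pics/top0.png

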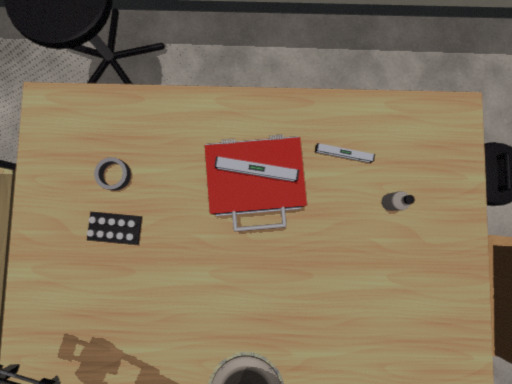

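View pics/side0.png

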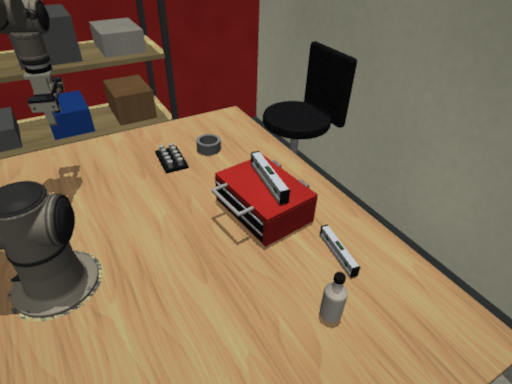

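The top view shows the red chest around (256,176) and its bar at (260,225). There are two level-like things: A on the lid at (257,169), about 83 px long, and B on the bench at (345,153), about 58 px long. A fits, being the larger one and on the lid. Next I'll measure it and confirm with a crop.

```bash
cat > h.py <<'E'
import numpy as np,cv2
from scipy.spatial.transform import Rotation as R
def ray(s,uv,z):
    f=s["image"].shape[0]/2/np.tan(np.radians(s["vertical_fov"]/2))
    q=s["orientation"];M=R.from_quat([q[1],q[2],q[3],q[0]]).as_matrix()
    uv=np.atleast_2d(uv).astype(float)
    d=np.c_[(uv[:,0]-s["cx"])/f,(uv[:,1]-s["cy"])/f,np.ones(len(uv))]@M.T
    p=s["position"];return p+d*((z-p[2])/d[:,2])[:,None]
def rect(mask):
    c=cv2.findContours(mask.astype(np.uint8),0,2)[0]
    return max(c,key=cv2.contourArea)
E
python3 - <<'E'
from cell import r
from h import *
s=r.snapshot("top");im=s["image"]
hsv=cv2.cvtColor(im,cv2.COLOR_BGR2HSV);H,S,V=cv2.split(hsv)
red=((H<8)|(H>172))&(S>150)&(V>80)
c=cv2.convexHull(rect(red));b=cv2.boxPoints(cv2.minAreaRect(c))
w=ray(s,b,112);print("lid corners px",b.round(1).tolist(),"\n",w.round(0)[:,:2],"c",w.mean(0).round(1),"sides",np.linalg.norm(np.roll(w,-1,0)-w,axis=1).round(1))
def show(name,x0,x1,y0,y1,z,cond):
    m=np.zeros(H.shape,bool);m[y0:y1,x0:x1]=cond[y0:y1,x0:x1]
    m=cv2.morphologyEx(m.astype(np.uint8),cv2.MORPH_CLOSE,np.ones((5,5)))
    b=cv2.boxPoints(cv2.minAreaRect(rect(m)));w=ray(s,b,z);c=w.mean(0)
    e=np.roll(w,-1,0)-w;L=np.linalg.norm(e,axis=1);i=L.argmax()
    print(name,"px",b.mean(0).round(1),"c",c.round(1),"sides",L[:2].round(1),"yaw",np.degrees(np.arctan2(e[i,1],e[i,0])).round(1));return c
grey=(S<60)&(V>90)
show("level",208,304,145,190,160,grey)
show("small",312,378,140,165,48,grey)
show("tape",90,135,150,195,45,(S<60))
show("bottle",380,416,188,214,150,(S<60))
show("sockets",80,150,205,250,38,(S<90)|(V<60))
g=(S<70)&(V>110);g[:, :225]=0;g[:,296:]=0;g[:222]=0;g[236:]=0
ys,xs=np.nonzero(g);k=np.polyfit(xs,ys,1);xa,xb=238,284
p=ray(s,[[xa,np.polyval(k,xa)],[xb,np.polyval(k,xb)]],110)
print("bar px x",xs.min(),xs.max(),"fit",k,p.round(1),"yaw",np.degrees(np.arctan2(*(p[0]-p[1])[[1,0]])))
cv2.imwrite("pics/crop1.png",cv2.resize(im[125:245,195:385],None,fx=4,fy=4,interpolation=2))
E
```

```text
lid corners px [[203.6999969482422, 145.10000610351562], [300.5, 136.89999389648438], [306.3999938964844, 205.60000610351562], [209.60000610351562, 213.89999389648438]] 
 [[ 727.  134.]
 [ 758. -146.]
 [ 559. -164.]
 [ 529.  111.]] c [643.3 -16.2 112. ] sides [281.6 199.9 276.5 199.3]
level px [256.1 168.7] c [654.7 -17.6 160. ] sides [ 33.3 223.1] yaw -98.1
small px [345.2 152.8] c [ 726.4 -292.2   48. ] sides [ 30.9 174.9] yaw -99.9
tape px [111.5 173. ] c [648.8 421.6  45. ] sides [107.2  98.6] yaw -88.7
bottle px [397.5 200. ] c [ 577.8 -408.7  150. ] sides [85.6 49.6] yaw -88.8
sockets px [114.2 224.1] c [493.9 407.1  38. ] sides [109.2 218.1] yaw -94.6
bar px x 233 286 fit [-5.43361922e-02  2.40407388e+02] [[ 492.6   29.3  110. ]
 [ 502.4 -101.1  110. ]] yaw 94.30496411725508
```

View pics/crop1.png

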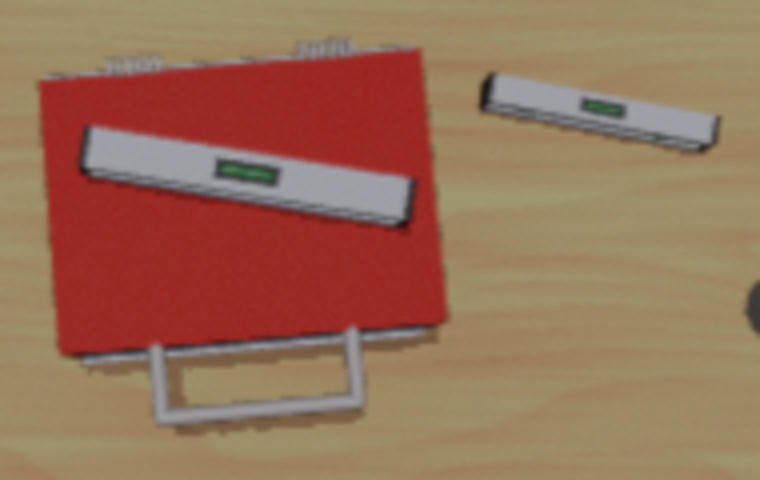

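The crop confirms it: A at (257,169) is longer (about 230 mm against 175 mm) and stands on the lid, so it is the one to take. The lid measures 280 x 200 mm, which matches, with yaw about 6.3°. From the lid the bar's centre should be near (494,-33). Moving above the level.

```bash
cat >> h.py <<'E'
def plan(o,x,y,z,yaw):
    "shift (units of 25 mm, tool axes) and roll to bring TCP to x,y,z with tool y at yaw (deg)"
    q=o["tool_rot"];M=R.from_quat([q[1],q[2],q[3],q[0]]).as_matrix()
    d=M.T@(np.array([x,y,z])-o["ee_pos"])/25
    cur=np.degrees(np.arctan2(M[1,1],M[0,1]))
    t=np.radians(((cur-yaw)+90)%180-90)
    print("at",o["ee_pos"].round(1),"yaw",round(cur,2),"-> linear",d.round(2),"roll",round(t,3))
E
T='{"fingers":1,"linear":[-25.53,-15.07,0],"roll":1.457}'
python3 -m inch '[{"fingers":1,"linear":[-25.53,-15.07,0],"roll":1.457},{"fingers":1,"linear":[-25.53,-15.07,0],"roll":1.457},{"fingers":1,"linear":[-25.53,-15.07,0],"roll":1.457},{"fingers":1,"linear":[-25.53,-15.07,0],"roll":1.457},{"fingers":1,"linear":[-25.53,-15.07,0],"roll":1.457},{"fingers":1,"linear":[-25.53,-15.07,0],"roll":1.457},{"fingers":1,"linear":[-25.53,-15.07,0],"roll":1.457},{"fingers":1,"linear":[-25.53,-15.07,0],"roll":1.457},{"fingers":1,"linear":[-25.53,-15.07,0],"roll":1.457},{"fingers":1,"linear":[-25.53,-15.07,0],"roll":1.457}]'
python3 - <<'E'
from cell import r
from h import *
o=r.get_obs();plan(o,654.7,-17.6,245,-8.1)
E
```

```text
time_s: 1.15
ee_pos: [486.0, 151.8, 243.6]
tool_rot: [-0.0, 0.757, 0.653, -0.0]
force: [0.7, 0.9, 0.0]
gripper_width: 91.3
grasp_force: 0.0
at [486.  151.8 243.6] yaw -8.42 -> linear [-5.71  7.67 -0.06] roll -0.006
```

```bash
python3 -m inch '[{"fingers":1,"linear":[-5.7,7.6,0],"roll":0},{"fingers":1,"linear":[-5.7,7.6,0],"roll":0},{"fingers":1,"linear":[-5.7,7.6,0],"roll":0},{"fingers":1,"linear":[-5.7,7.6,0],"roll":0},{"fingers":1,"linear":[-5.7,7.6,0],"roll":0},{"fingers":1,"linear":[-5.7,7.6,0],"roll":0},{"fingers":1,"linear":[-5.7,7.6,0],"roll":0},{"fingers":1,"linear":[-5.7,7.6,0],"roll":0}]'
python3 - <<'E'
from cell import r
from h import *
o=r.get_obs();plan(o,654.7,-17.6,140,-8.1)
s=r.snapshot("wrist");im=s["image"];cv2.imwrite("pics/w1.png",im);print(s["position"],s["vertical_fov"],s["orientation"])
E
```

```text
time_s: 1.95
ee_pos: [652.3, -13.3, 243.5]
tool_rot: [-0.001, 0.755, 0.656, -0.0]
force: [-0.1, 1.0, 0.6]
gripper_width: 91.8
grasp_force: 0.0
at [652.3 -13.3 243.5] yaw -8.04 -> linear [-0.16  0.12  4.14] roll 0.001
[661.50879616  51.9313146  383.61646247] 69.98603723957768 [ 0.12237555  0.9900118  -0.06940204 -0.00917678]
```

View pics/w1.png

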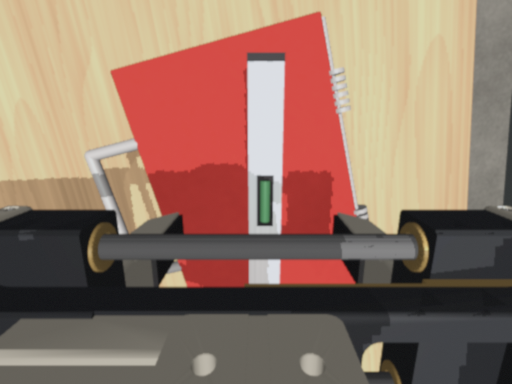

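The wrist view shows the level upright in the picture at columns 247–285, its far end at row 57 and its vial at (265,201), lying between the fingers. I'll check its midline with rays.

```bash
python3 - <<'E'
from cell import r
from h import *
o=r.get_obs();s=r.snapshot("wrist")
p=ray(s,[[248.5,62],[284.5,62],[247.5,200],[282.5,200],[265,201]],160);print(p.round(1))
a=(p[0]+p[1])/2;b=(p[2]+p[3])/2;print(a,b,np.degrees(np.arctan2(*(a-b)[[1,0]])),np.linalg.norm(p[0]-p[1]))
plan(o,654.7,-17.6,140,-8.1)
E
```

```text
[[660.3  95.2 160. ]
 [687.2  91.4 160. ]
 [643.5 -12.  160. ]
 [673.  -16.1 160. ]
 [658.2 -14.9 160. ]]
[673.79333598  93.28224359 160.        ] [658.28499042 -14.04774094 160.        ] 81.77811051561189 27.15616394324789
at [652.3 -13.1 243.9] yaw -8.01 -> linear [-0.17  0.12  4.16] roll 0.002
```

```bash
python3 -m inch '[{"fingers":1,"linear":[-0.05,0.22,0],"roll":0},{"fingers":1,"linear":[-0.05,0.22,1],"roll":0},{"fingers":1,"linear":[-0.05,0.22,2],"roll":0},{"fingers":1,"linear":[-0.05,0.22,3],"roll":0},{"fingers":1,"linear":[-0.05,0.22,3.6],"roll":0},{"fingers":1,"linear":[-0.05,0.22,4.1],"roll":0},{"fingers":1,"linear":[-0.05,0.22,4.1],"roll":0},{"fingers":1,"linear":[-0.05,0.22,4.1],"roll":0}]' 25
python3 -m inch '[{"fingers":0.2,"linear":[0,0,0],"roll":0},{"fingers":0.2,"linear":[0,0,0],"roll":0},{"fingers":0.2,"linear":[0,0,0],"roll":0},{"fingers":0.1,"linear":[0,0,0],"roll":0},{"fingers":0.1,"linear":[0,0,0],"roll":0},{"fingers":0.1,"linear":[0,0,0],"roll":0},{"fingers":0.1,"linear":[0,0,0],"roll":0},{"fingers":0.1,"linear":[0,0,0],"roll":0}]' 25
```

```text
time_s: 2.85
ee_pos: [658.7, -16.0, 141.9]
tool_rot: [0.0, 0.755, 0.656, 0.0]
force: [-0.0, -0.0, 0.5]
gripper_width: 92.0
grasp_force: 0.0
time_s: 3.65
ee_pos: [658.3, -16.2, 141.2]
tool_rot: [-0.0, 0.755, 0.656, 0.0]
force: [-0.2, 0.7, 0.6]
gripper_width: 32.7
grasp_force: 0.0
```

```bash
python3 -m inch '[{"fingers":0.1,"linear":[0,0,0],"roll":0},{"fingers":0.1,"linear":[0,0,0],"roll":0},{"fingers":0.1,"linear":[0,0,0],"roll":0},{"fingers":0.1,"linear":[0,0,0],"roll":0}]' 25
python3 -m inch '[{"fingers":0.1,"linear":[0,0,-0.3],"roll":0},{"fingers":0.1,"linear":[0,0,-0.8],"roll":0},{"fingers":0.1,"linear":[0,0,-1.5],"roll":0},{"fingers":0.1,"linear":[0,0,-2.4],"roll":0},{"fingers":0.1,"linear":[0,0,-3],"roll":0},{"fingers":0.1,"linear":[0,0,-3],"roll":0}]' 25
python3 - <<'E'
from cell import r
from h import *
o=r.get_obs();plan(o,400,200,o["ee_pos"][2],-8.1)
E
```

```text
time_s: 4.05
ee_pos: [658.2, -16.2, 141.2]
tool_rot: [-0.0, 0.755, 0.656, -0.0]
force: [-0.6, -0.5, -0.7]
gripper_width: 28.3
grasp_force: 25.0
time_s: 4.65
ee_pos: [659.6, -16.4, 219.8]
tool_rot: [0.002, 0.755, 0.656, 0.002]
force: [0.8, 0.1, -3.0]
gripper_width: 28.0
grasp_force: 25.0
at [659.6 -16.4 219.8] yaw -8.08 -> linear [  7.11 -11.5   -0.07] roll 0.0
```

```bash
python3 -m inch '[{"fingers":0.1,"linear":[0.3,-0.5,0],"roll":0},{"fingers":0.1,"linear":[1,-1.6,0],"roll":0},{"fingers":0.1,"linear":[1.9,-3.0,0],"roll":0},{"fingers":0.1,"linear":[2.8,-4.5,0],"roll":0},{"fingers":0.1,"linear":[3.7,-6,0],"roll":0},{"fingers":0.1,"linear":[4.6,-7.5,0],"roll":0},{"fingers":0.1,"linear":[5.5,-9,0],"roll":0},{"fingers":0.1,"linear":[6.3,-10.2,0],"roll":0},{"fingers":0.1,"linear":[6.9,-11.1,0],"roll":0},{"fingers":0.1,"linear":[7.1,-11.5,0],"roll":0}]' 25
python3 -m inch '[{"fingers":0.1,"linear":[0,0,0.5],"roll":0},{"fingers":0.1,"linear":[0,0,1.5],"roll":0},{"fingers":0.1,"linear":[0,0,2.7],"roll":0},{"fingers":0.1,"linear":[0,0,4],"roll":0},{"fingers":0.1,"linear":[0,0,5.2],"roll":0},{"fingers":0.1,"linear":[0,0,6.2],"roll":0},{"fingers":0.1,"linear":[0,0,6.8],"roll":0},{"fingers":0.1,"linear":[0,0,7.2],"roll":0},{"fingers":0.1,"linear":[0,0,7.2],"roll":0},{"fingers":0.1,"linear":[0,0,7.2],"roll":0}]' 25
```

```text
time_s: 5.65
ee_pos: [396.4, 201.1, 216.0]
tool_rot: [-0.0, 0.754, 0.656, -0.0]
force: [0.3, 0.6, -3.6]
gripper_width: 27.7
grasp_force: 25.0
time_s: 6.65
ee_pos: [399.1, 199.9, 36.6]
tool_rot: [0.0, 0.755, 0.655, 0.0]
force: [-0.1, -0.1, -3.5]
gripper_width: 27.7
grasp_force: 25.0
```

```bash
python3 -m inch '[{"fingers":0.1,"linear":[0,0,0.06],"roll":0},{"fingers":0.1,"linear":[0,0,0.12],"roll":0},{"fingers":0.1,"linear":[0,0,0.18],"roll":0},{"fingers":0.1,"linear":[0,0,0.22],"roll":0},{"fingers":0.1,"linear":[0,0,0.22],"roll":0}]' 25
python3 -m inch '[{"fingers":0.1,"linear":[0,0,0.03],"roll":0},{"fingers":0.1,"linear":[0,0,0.06],"roll":0},{"fingers":0.1,"linear":[0,0,0.08],"roll":0},{"fingers":0.1,"linear":[0,0,0.08],"roll":0}]' 25
```

```text
time_s: 7.15
ee_pos: [398.5, 199.9, 30.7]
tool_rot: [-0.0, 0.755, 0.656, 0.0]
force: [-0.0, -0.9, -3.0]
gripper_width: 27.8
grasp_force: 25.0
time_s: 7.55
ee_pos: [398.7, 200.0, 29.2]
tool_rot: [0.0, 0.755, 0.656, 0.0]
force: [-0.7, -0.6, 3.3]
gripper_width: 27.6
grasp_force: 25.0
```

```bash
python3 -m inch '[{"fingers":0.8,"linear":[0,0,0],"roll":0},{"fingers":0.8,"linear":[0,0,0],"roll":0},{"fingers":0.8,"linear":[0,0,0],"roll":0},{"fingers":0.8,"linear":[0,0,0],"roll":0},{"fingers":0.8,"linear":[0,0,0],"roll":0},{"fingers":0.8,"linear":[0,0,-0.5],"roll":0},{"fingers":0.8,"linear":[0,0,-1.5],"roll":0},{"fingers":0.8,"linear":[0,0,-2.5],"roll":0},{"fingers":0.6,"linear":[0,0,-4.5],"roll":0},{"fingers":0.5,"linear":[0,0,-6.5],"roll":0}]'
python3 - <<'E'
from cell import r
from h import *
o=r.get_obs();plan(o,492,-33,215,6.3)
s=r.snapshot("top");cv2.imwrite("pics/top2.png",s["image"][110:300,150:350].repeat(3,0).repeat(3,1))
E
```

```text
time_s: 8.55
ee_pos: [397.9, 199.7, 192.5]
tool_rot: [-0.0, 0.755, 0.655, -0.001]
force: [2.0, 1.1, 0.1]
gripper_width: 62.1
grasp_force: 0.0
at [397.9 199.7 192.5] yaw -8.08 -> linear [-8.69  5.04 -0.9 ] roll -0.251
```

View pics/top2.png

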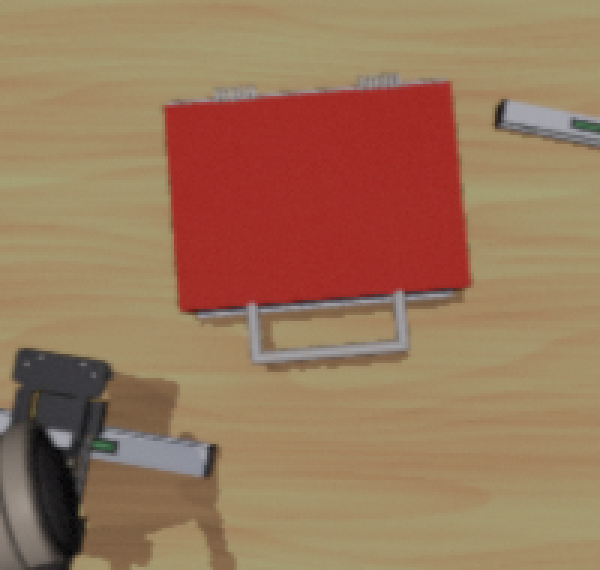

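The level stands on the bench at crop (200,455), let go and clear of the chest. The bar runs from crop (256,358) to (405,350), so its middle is at pixel (260,227.8).

```bash
python3 -m inch '[{"fingers":0.5,"linear":[-0.7,0.4,-1],"roll":-0.1},{"fingers":0.45,"linear":[-2,1.2,-1],"roll":-0.25},{"fingers":0.45,"linear":[-3.6,2.1,-1],"roll":-0.25},{"fingers":0.45,"linear":[-5.2,3,-1],"roll":-0.25},{"fingers":0.45,"linear":[-6.8,3.9,-0.9],"roll":-0.25},{"fingers":0.45,"linear":[-8,4.6,-0.9],"roll":-0.25},{"fingers":0.45,"linear":[-8.6,5,-0.9],"roll":-0.25},{"fingers":0.45,"linear":[-8.7,5.04,-0.9],"roll":-0.25},{"fingers":0.45,"linear":[-8.7,5.04,-0.9],"roll":-0.25},{"fingers":0.45,"linear":[-8.7,5.04,-0.9],"roll":-0.25}]'
python3 - <<'E'
from cell import r
from h import *
s=r.snapshot("top");p=ray(s,[[235.3,229.3],[285,226.7]],108);print(p.round(1),p.mean(0),np.degrees(np.arctan2(*(p[0]-p[1])[[1,0]]))-90)
o=r.get_obs();plan(o,492,-33,215,6.3)
s=r.snapshot("wrist");cv2.imwrite("pics/w2.png",s["image"])
E
```

```text
time_s: 9.6
ee_pos: [492.2, -31.8, 213.6]
tool_rot: [-0.0, 0.667, 0.745, 0.0]
force: [0.8, -0.2, 0.7]
gripper_width: 41.2
grasp_force: 0.0
[[ 487.3   36.9  108. ]
 [ 497.6 -104.2  108. ]] [492.4453321  -33.64898395 108.        ] 4.187767004982504
at [492.3 -31.7 213.7] yaw 6.34 -> linear [-0.05 -0.02 -0.05] roll 0.001
```

View pics/w2.png

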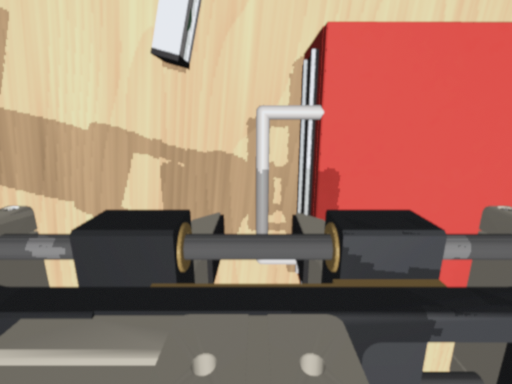

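The bar is vertical in the wrist view (column 263, rows 105–235), between the two fingertips and parallel to the pads.

```bash
python3 - <<'E'
from cell import r
from h import *
o=r.get_obs();s=r.snapshot("wrist")
H,S,V=cv2.split(cv2.cvtColor(s["image"],cv2.COLOR_BGR2HSV))
pts=[]
for row in (140,205):
    x=np.nonzero((S[row,240:290]<50)&(V[row,240:290]>70))[0]+240;print(row,x.min(),x.max());pts.append([(x.min()+x.max())/2,row])
p=ray(s,pts,108);print(p.round(1),np.degrees(np.arctan2(*(p[0]-p[1])[[1,0]]))-90)
t=np.radians(96.3);q=p[1]+np.array([np.cos(t),np.sin(t),0])*((-33-p[1,1])/np.sin(t));print("bar",q)
plan(o,q[0],-33,109,6.3)
E
```

```text
140 256 268
205 256 267
[[490.8  17.1 108. ]
 [497.2 -42.8 108. ]] 6.132798231717047
bar [496.15715148 -33.         108.        ]
at [492.4 -31.8 213.8] yaw 6.35 -> linear [-0.07  0.14  4.19] roll 0.001
```

```bash
python3 -m inch '[{"fingers":0.45,"linear":[-0.05,0.12,1],"roll":0},{"fingers":0.45,"linear":[-0.05,0.12,2],"roll":0},{"fingers":0.45,"linear":[-0.05,0.12,2.8],"roll":0},{"fingers":0.45,"linear":[-0.05,0.12,3.5],"roll":0},{"fingers":0.45,"linear":[-0.05,0.12,4],"roll":0},{"fingers":0.45,"linear":[-0.05,0.12,4.4],"roll":0},{"fingers":0.45,"linear":[-0.05,0.12,4.4],"roll":0},{"fingers":0.45,"linear":[-0.05,0.12,4.4],"roll":0}]'
python3 -m inch '[{"fingers":0,"linear":[0,0,0],"roll":0},{"fingers":0,"linear":[0,0,0],"roll":0},{"fingers":0,"linear":[0,0,0],"roll":0},{"fingers":0,"linear":[0,0,0],"roll":0},{"fingers":0,"linear":[0,0,0],"roll":0},{"fingers":0,"linear":[0,0,0],"roll":0},{"fingers":0,"linear":[0,0,0],"roll":0},{"fingers":0,"linear":[0,0,0],"roll":0}]' 15
```

```text
time_s: 10.55
ee_pos: [496.1, -33.8, 104.1]
tool_rot: [0.0, 0.667, 0.745, 0.0]
force: [0.4, 0.6, 1.2]
gripper_width: 41.1
grasp_force: 0.0
time_s: 11.35
ee_pos: [496.5, -34.1, 103.9]
tool_rot: [0.001, 0.668, 0.745, 0.0]
force: [4.8, 1.6, 0.6]
gripper_width: 11.3
grasp_force: 15.0
```

The bar is gripped (11.3 mm opening). Raising along the arc, with a check after the first part.

```bash
python3 -m inch '[{"fingers":0,"linear":[0,0.01,-0.3],"roll":0},{"fingers":0,"linear":[0,0.03,-0.7],"roll":0},{"fingers":0,"linear":[0,0.07,-1.2],"roll":0},{"fingers":0,"linear":[0,0.15,-1.7],"roll":0},{"fingers":0,"linear":[0,0.2,-1.99],"roll":0},{"fingers":0,"linear":[0,0.2,-1.99],"roll":0}]' 15
python3 -m inch '[{"fingers":0,"linear":[0,0.11,-0.48],"roll":0},{"fingers":0,"linear":[0,0.25,-0.97],"roll":0},{"fingers":0,"linear":[0,0.41,-1.44],"roll":0},{"fingers":0,"linear":[0,0.59,-1.9],"roll":0},{"fingers":0,"linear":[0,0.8,-2.36],"roll":0},{"fingers":0,"linear":[0,1.02,-2.8],"roll":0},{"fingers":0,"linear":[0,1.02,-2.8],"roll":0}]' 15
python3 - <<'E'
from cell import r
from h import *
o=r.get_obs();p=o["ee_pos"];g=np.array([496.5,-34.1,103.9])
d=p-g;print(p,"a by z",np.arcsin(d[2]/250),"a by x",np.arccos(1-np.hypot(d[0],d[1])/250),o["force"],o["gripper_width"])
s=r.snapshot("side");cv2.imwrite("pics/s3.png",s["image"][100:290,180:400].repeat(3,0).repeat(3,1))
E
```

```text
time_s: 11.95
ee_pos: [501.7, -33.5, 154.2]
tool_rot: [0.001, 0.668, 0.745, 0.001]
force: [4.7, 1.7, -2.7]
gripper_width: 11.0
grasp_force: 15.0
time_s: 12.65
ee_pos: [528.3, -30.6, 223.9]
tool_rot: [0.002, 0.668, 0.745, 0.002]
force: [10.2, 1.9, -7.2]
gripper_width: 11.2
grasp_force: 15.0
[528.32592073 -30.6207663  223.86918578] a by z 0.500514217077073 a by x 0.5116499102087223 [10.20447476  1.91875044 -7.19213909] 11.202851378601366
```

View pics/s3.png

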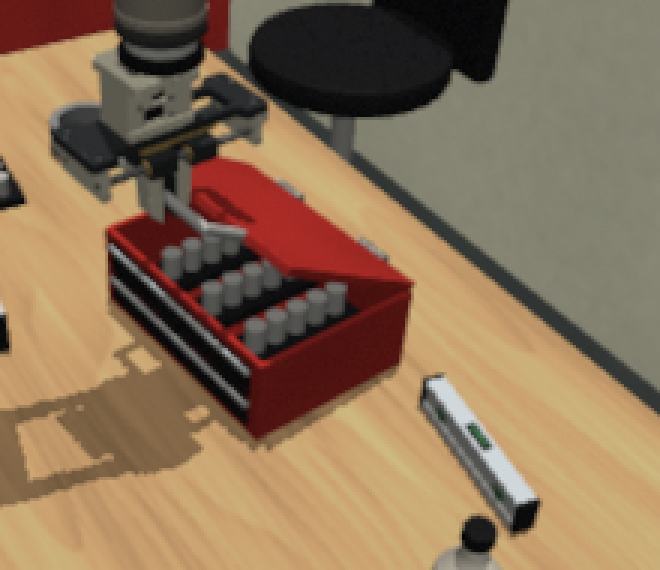

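The side view shows the lid about half open with the bar firmly between the fingers (crop (185,205)); the level is out of the chest's way. The pull towards the hinge has grown, so I'll bias slightly that way and go on past balance.

```bash
python3 -m inch '[{"fingers":0,"linear":[0,0.29,-0.42],"roll":0},{"fingers":0,"linear":[0,0.6,-0.82],"roll":0},{"fingers":0,"linear":[0,0.9,-1.22],"roll":0},{"fingers":0,"linear":[0,1.21,-1.6],"roll":0},{"fingers":0,"linear":[0,1.54,-1.98],"roll":0},{"fingers":0,"linear":[0,1.89,-2.33],"roll":0},{"fingers":0,"linear":[0,2.26,-2.67],"roll":0},{"fingers":0,"linear":[0,2.41,-2.8],"roll":0},{"fingers":0,"linear":[0,2.41,-2.8],"roll":0},{"fingers":0,"linear":[0,2.41,-2.8],"roll":0}]' 15
python3 -m inch '[{"fingers":0,"linear":[0,0,0],"roll":0},{"fingers":0,"linear":[0,0,0],"roll":0},{"fingers":0,"linear":[0,0,0],"roll":0}]' 15
python3 - <<'E'
from cell import r
from h import *
o=r.get_obs();p=o["ee_pos"];g=np.array([496.5,-34.1,103.9])
d=p-g;print(p,"a by z",np.arcsin(d[2]/250),"a by x",np.arccos(1-np.hypot(d[0],d[1])/250))
s=r.snapshot("top");cv2.imwrite("pics/t4.png",s["image"][110:260,170:350].repeat(3,0).repeat(3,1))
s=r.snapshot("side");cv2.imwrite("pics/s4.png",s["image"][80:280,160:400].repeat(3,0).repeat(3,1))
E
```

```text
time_s: 13.7
ee_pos: [584.7, -24.5, 293.1]
tool_rot: [-0.001, 0.668, 0.745, -0.001]
force: [-4.6, -0.7, 4.5]
gripper_width: 11.0
grasp_force: 15.0
time_s: 14.0
ee_pos: [584.7, -24.5, 293.1]
tool_rot: [-0.001, 0.668, 0.745, -0.001]
force: [-5.3, -0.4, 5.9]
gripper_width: 11.5
grasp_force: 15.0
[584.68534628 -24.52504169 293.12316677] a by z 0.8585453099186291 a by x 0.8695303357474627
```

View pics/s4.png

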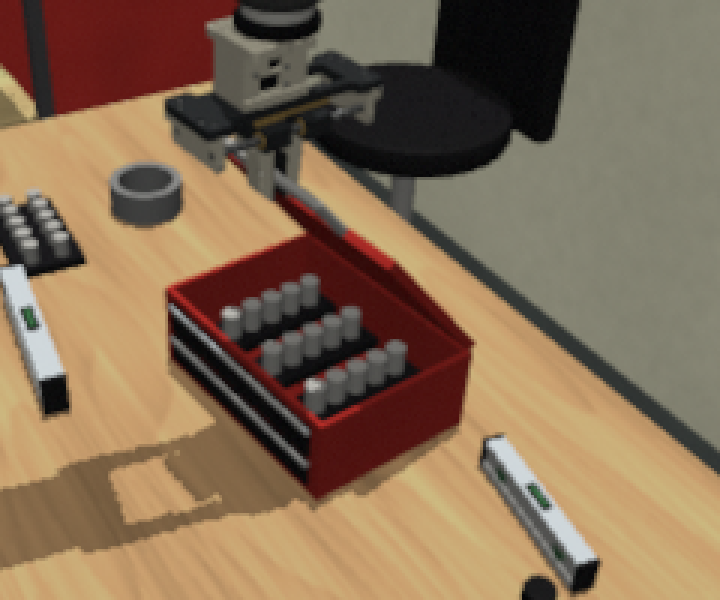

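The bar is still gripped with the lid at about 0.86 rad, past balance. Both bench objects at the left and the placed level, crop (35,340), are undisturbed. Easing back to about 0.65 rad.

```bash
python3 -m inch '[{"fingers":0,"linear":[0,-0.2,0.15],"roll":0},{"fingers":0,"linear":[0,-0.44,0.35],"roll":0},{"fingers":0,"linear":[0,-0.66,0.56],"roll":0},{"fingers":0,"linear":[0,-0.88,0.77],"roll":0},{"fingers":0,"linear":[0,-1.08,0.99],"roll":0},{"fingers":0,"linear":[0,-1.27,1.21],"roll":0},{"fingers":0,"linear":[0,-1.43,1.41],"roll":0},{"fingers":0,"linear":[0,-1.52,1.53],"roll":0},{"fingers":0,"linear":[0,-1.52,1.53],"roll":0},{"fingers":0,"linear":[0,-1.52,1.53],"roll":0}]' 15
python3 -m inch '[{"fingers":0,"linear":[0,0,0],"roll":0},{"fingers":0,"linear":[0,0,0],"roll":0},{"fingers":0,"linear":[0,0,0],"roll":0},{"fingers":0,"linear":[0,0,0],"roll":0},{"fingers":0,"linear":[0,0,0],"roll":0}]' 15
python3 - <<'E'
from cell import r
from h import *
o=r.get_obs();p=o["ee_pos"];g=np.array([496.5,-34.1,103.9])
d=p-g;print(p,"a by z",np.arcsin(d[2]/250),"a by x",np.arccos(1-np.hypot(d[0],d[1])/250),o["force"],o["gripper_width"],o["grasp_force"])
s=r.snapshot("side");cv2.imwrite("pics/s5.png",s["image"][80:280,160:400].repeat(3,0).repeat(3,1))
E
```

```text
time_s: 15.1
ee_pos: [548.3, -28.3, 255.3]
tool_rot: [-0.0, 0.668, 0.745, 0.0]
force: [0.0, -1.6, -0.1]
gripper_width: 11.8
grasp_force: 15.0
time_s: 15.6
ee_pos: [548.3, -28.3, 255.3]
tool_rot: [-0.0, 0.668, 0.745, 0.0]
force: [-0.6, -1.7, 0.7]
gripper_width: 11.1
grasp_force: 15.0
[548.2898185  -28.28841064 255.25659004] a by z 0.6503014530979812 a by x 0.6574706130676818 [-0.6084608  -1.66360174  0.65885865] 11.098333397682657 15.000288784503937
```

View pics/s5.png

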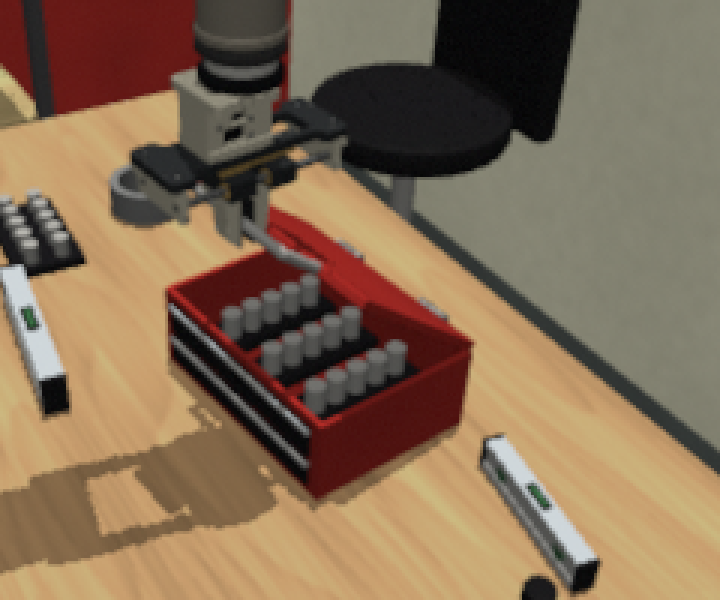

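The bar is held between the pads with the lid still at about 0.65 rad, the forces on the tool are small, and the level stands free on the bench. Handing in.

```bash
python3 -c "
from cell import r
print(r.close_job())"
```

```text
the job is handed in; nothing more can be done
None
```

The level stands free on the bench clear of the chest, and the lid went to about 0.86 rad and is now held still by its bar at about 0.65 rad (angles worked out from the arm's position); the job is handed in, but no verdict came back.

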